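# Clamp a spice jar in the one-hand jar holder with its thumbwheel

## Robot

A 7-joint arm with a two-finger parallel gripper is mounted at the origin on a cart in front of the work surface, level with it; the furniture and walls round the work are solid. World frame = base frame: x ahead of the robot, y to its left, z up, the work surface at z = 0. Lengths are in m, angles in rad, forces in N, time in s.
With the tool pointing down it reaches from about 0.425 to 0.95 m from the base axis. Payload 4.7 kg.
Tool frame: the origin (TCP) lies midway between the tips of the shut fingers; the grasp point (between the pads) lies 19 mm behind it (arm.grip_point_offset is the distance from the TCP to the grasp point, in m); z points along the fingers, y is the line along which they close (so a half turn about z gives the same grasp; the last joint's range is limited). The gripper opens to 87 mm and grips with 3 to 60 N. Pads are 19 mm wide; open, the fingers measure 117 mm over their backs; the gripper's body (75 mm by 190 mm) begins 51 mm behind the grasp point.
Start: joints at [1.259, 0.469, -0.049, 1.532, 0.024, 1.141, -0.082], TCP at [0.188, -0.648, 0.223] pointing down, gripper open.
Joint ranges: [-2.59, 2.59], [-0.33, 1.99], [-1.39, 1.29], [0.1, 2.45], [-1.04, 4.18], [0.21, 1.99], [-2.66, 2.66]. Speed limits (rad/s): [2.57, 2.57, 3.14, 3.14, 3.14, 3.14, 3.14].

## Interface

Orientations are given as a unit quaternion [x, y, z, w].
In Python, from cell import telemetry, imaging, job, arm gives the robot as it stands.
- The arm moves only by the tool move_arm, never from a script. Its argument "targets" is a list of rows, each a list of 7 numbers: the finger opening in cm, from 0 to 8.7, then the shift along the tool's x, y, z in cm, then the turn, a rotation vector about the tool's x, y, z in degrees. A call has 1 to 8 rows; each row shifts and turns the commanded pose from where the row before left it, along the tool's axes as they then stand; what a row does not reach is not made up. A row lasts 1/8 s, in which the tool goes at most 62.5 mm and 10.7 degrees, less where a joint would pass 70% of its speed; a pose out of reach is approached as far as the arm can. A call with a gripper value outside its range is refused whole. The fingers move at their own pace and stop on an object; the grip force is fixed at half the most. Time passes only in rows, so rows that do not move let the fingers close. It gives the time, the measured TCP pose, the force, the opening and the grip force at its end, in the units of the state.
- telemetry.state(): the state, without advancing time (a new reading comes with each control period).
- imaging.read_camera(name): name is "scene" or "top"; returns (picture, depth): 480x640x3 uint8, red, green, blue; 480x640 float32, m along the optical axis (not along the pixel's ray), 0 where there is no reading.
- imaging.camera_params(name): a dict with "fx", "fy", "cx", "cy" (pixels), "rvec" (rotation vector, rad) and "tvec" (3), from world to camera coordinates, as OpenCV has them. Camera axes: x right, y down, z forward; pixel columns grow to the right and rows downward; lengths in m; the calibration is good to about 2 mm. A picture is of the moment at which its call begins. camera_params takes no time and is no camera call.
- job.finish_job(): hands the job in; it is judged then, once.
The state is a dict: "time": time; "qpos": joint angles; "joint_vel": joint speeds; "joint_efforts": joint torques, N m; "ee_pos": TCP position; "eef_rot": TCP orientation; "wrist_force": force on the tool from outside, world axes, zero at the start; "wrist_torque": the same for the moment, N m; "opening": finger opening in m; "grip_force": force on a finger pad.
Only numpy, scipy, OpenCV 4.12 (cv2) and the standard library are available. Lean on these libraries where they do the work, as an engineer would, in place of code of your own. Each camera call takes 0.05 s, during which the arm holds its last target. There are 200 camera calls.

## Task

Stand the spice jar (white label, green cap, standing on the worktop to the left of the jar holder) upright on the holder's base, between the sprung jaw and the V block, and let go of it. Then close the jaw on it only by rolling the recessed thumbwheel with a fingertip, pressing lightly, until the jar is held snug and upright in the V and the jaw pad stays pressed against it; do not crush the jar, lean hard on the holder, push the jaw itself or disturb the other things.

Things in the scene. Friction and masses are not known exactly. Their poses are not given: they have to be found in the camera images.
- holder: white jar holder fixed to the worktop; grey base plate 84 x 220 mm on 14 mm feet, its top 22 mm above the worktop. Origin: centre of the underside; local y is the clamping axis, z up. At its +y end a V block (120 degrees, open to -y, apex at y = +90 mm, top 67 mm up); at its -y end the thumbwheel housing (61 x 62 mm, top 62 mm up, centre y = -75 mm, an arrow on it shows +y); the jaw between
- wheel_top (a point): top of the thumbwheel rim, 5 mm above the housing, 67 mm above the worktop. Dark knurled wheel, radius 18 mm, width 14 mm, axis along the local x; 25 mm of rim shows. Press a fingertip on it (6 to 10 N; under 4 N slips, over 20 N is too much) and drag to the holder's +y: it rolls along and the jaw closes; lift, go back, repeat. It stays where it is left. Axes as the holder's
- wheel (a joint): angle of the thumbwheel, rad; 0 = jaw fully open, grows as the top of the rim moves to the holder's +y; the jaw advances 8 mm a rad (4.8 rad at most). It turns against a drag of about 3.5 N at the rim, more when the pad bears on the jar: it first touches a jar that is home in the V at about 3.55 rad, and at 6 to 10 N the fingertip slips some 0.3 to 0.5 rad later
- jaw: moving jaw, slides to the holder's +y, driven by the thumbwheel. Origin on the base's top below the pad's face. On its front a black rubber pad 48 x 32 mm (top 59 mm above the worktop) on springs: it yields 2.5 N a mm for 4 mm, then is solid. Not to be pushed by hand
- pad_mid (a point): middle of the pad's face when the pad is not pushed in, 43 mm above the worktop; moves with the jaw
- jar_seat (a point): point on the base's top (22 mm above the worktop, local y = +63.4 mm) where the centre of the jar's foot lies when the jar is home in the V; its axes are those of the holder
- spice_jar: round spice jar to be clamped, white label and green cap, diameter 46 mm, height 106 mm, about 0.11 kg; origin at the centre of its foot, z up. It may slide on the base when the jaw pushes it
- cream_pot: bystander: low round pot, diameter 69 mm, height 41 mm, origin at the centre of its underside
- small_jar: bystander: small squat jar with a flat lid, diameter 46 mm, height 48 mm, origin at the centre of its foot
Mind the look-alikes: they are no part of the job. Of the things that look like the spice_jar, the larger one is meant.

How it is judged:
By the outcome, as a careful person would: the job done as asked, in the order asked, and still so for the second after the job is handed in, with the robot touching nothing.
It also fails if it takes over 72 s, if anything falls off the work surface, if the arm or the gripper's body presses on something with over 40 N, if the wrist force passes 120 N, or if a joint passes its speed limit or range.

## Working session

There is one attempt and no reset: what is moved stays moved. The work goes in short steps, Python scripts to look and compute and a tool call to move; the robot and the scene stay as the last step left them, time stands still between calls to the robot, and variables do not carry over. Pictures are saved under pics/ and viewed, at most 10 in all, crops included, and the job is handed in when it is done.

Besides the shell and the picture viewer there is one more tool, called after "Emit:" by a JSON object that holds its "api" and its "payload". move_arm: Moves the arm, as the interface text tells. Its arguments: {"type":"object","properties":{"targets":{"type":"array","items":{"type":"array","items":{"type":"number"}}}},"required":["targets"]}

```bash
ls; mkdir -p pics
cat > h.py <<'E'
import numpy as np, cv2
from scipy.spatial.transform import Rotation as R
from cell import telemetry, imaging, job, arm
def cam(n):
    p=imaging.camera_params(n); return p,cv2.Rodrigues(np.array(p['rvec'],float))[0],np.array(p['tvec'],float).ravel()
def cloud(n,depth):
    p,Rm,t=cam(n); v,u=np.mgrid[0:480,0:640]
    P=np.stack([(u-p['cx'])/p['fx']*depth,(v-p['cy'])/p['fy']*depth,depth],-1)
    W=(P-t)@Rm; W[depth<=0]=np.nan; return W
E
python3 - <<'E'
from h import *
ims=[]
for n in("scene","top"):
    im,d=imaging.read_camera(n); np.savez(f'{n}.npz',im=im,d=d); 
    cv2.imwrite(f'pics/{n}0.png',im[:,:,::-1])
    W=cloud(n,d); print(n,np.nanpercentile(W.reshape(-1,3),[1,50,99],axis=0).round(3).tolist(), (-cam(n)[1].T@cam(n)[2]).round(3))
s=telemetry.state(); print(s)
E
```

```text
pics
scene [[0.073, -2.121, -0.96], [0.539, 0.132, 0.006], [3.829, 0.73, 0.355]] [-0.055  0.627  0.507]
top [[-0.085, -0.99, -0.958], [0.597, 0.252, 0.001], [2.055, 1.687, 0.346]] [0.355 0.221 1.024]
{'time': 0.1, 'qpos': array([ 1.25907991,  0.46937014, -0.04858612,  1.53356342,  0.02409571,
        1.14100052, -0.08229397]), 'joint_vel': array([ 0.00010193, -0.00162595,  0.00155801, -0.00290972, -0.00190006,
       -0.00132399,  0.00169316]), 'joint_efforts': array([ 9.64615242e-05, -5.09166741e+01, -8.14105337e-02, -2.36832350e+01,
       -6.14980166e-02,  3.44121200e-02,  6.46057765e-05]), 'ee_pos': array([ 0.18822605, -0.64766795,  0.22160272]), 'eef_rot': array([ 9.90016355e-01,  1.40949796e-01, -1.53812009e-04, -8.64468728e-04]), 'wrist_force': array([-0.08115269,  0.13845122,  0.43941088]), 'wrist_torque': array([0.0198227 , 0.04251355, 0.07662069]), 'grip_force': 0.0, 'opening': 0.0873428470148032}
```

View pics/scene0.png

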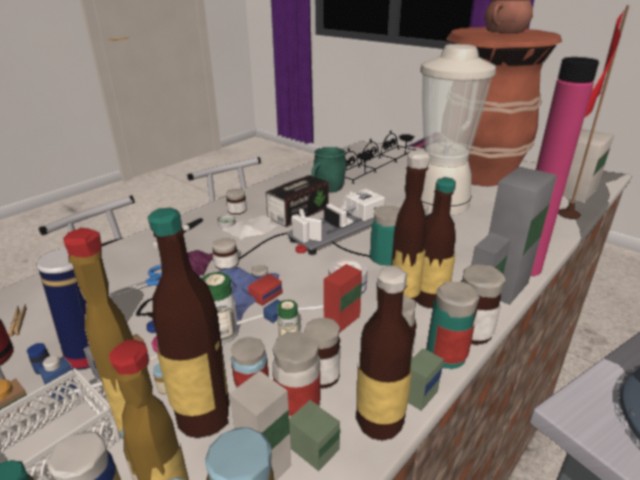

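View pics/top0.png

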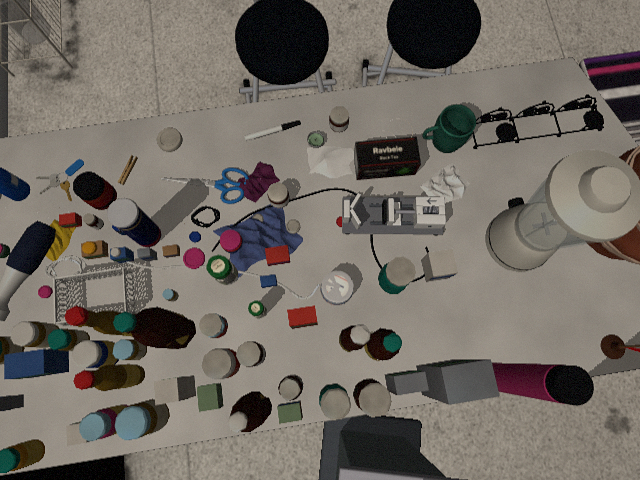

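Top view: holder at (393,213), V block on the left (352), housing with an arrow on the right (430). Green-capped candidates: (219,267) larger, white label; (257,309) smaller twin; (317,138) squat green lid. The first fits the description, so I'll check it in a crop and measure.

Run:
```python
from h import *
a=np.load('top.npz');s=np.load('scene.npz')
W=cloud('top',a['d'])
A=cv2.resize(a['im'][175:330,180:460],None,fx=2.85,fy=2.85,interpolation=cv2.INTER_CUBIC)
B=cv2.resize(s['im'][180:360,180:400],None,fx=1.7,fy=1.7)[:158*2]
cv2.imwrite('pics/c1.png',A[:,:,::-1])
for n,(u,v) in dict(big=(219,267),small=(257,309),squat=(317,138),pot=(337,287),teal=(398,275),lid=(278,193),pink=(231,240)).items():
    print(n,W[v,u].round(3), a['im'][v,u])
def top(u,v,r=20):
    P=W[v-r:v+r,u-r:u+r].reshape(-1,3);z=np.nanmax(np.where(abs(P[:,2])<.3,P[:,2],np.nan))
    Q=P[abs(P[:,2]-np.nanpercentile(P[:,2],97))<.006]; c,rad=cv2.minEnclosingCircle(Q[:,:2].astype(np.float32));return np.round([*c,rad,np.median(Q[:,2])],4),len(Q)
for u,v in((219,267),(257,309)): print(top(u,v,14))
# holder height map
H=W[185:245,325:460,2]; 
for lo,hi in((.055,.064),(.064,.075),(.015,.03)):
    m=(H>lo)&(H<hi); vs,us=np.nonzero(m); 
    if len(us):
        Q=W[185:245,325:460][m]; r=cv2.minAreaRect(Q[:,:2].astype(np.float32)); print(lo,len(us),np.percentile(us,[1,50,99])+325,np.percentile(vs,[1,50,99])+185,r,Q.mean(0))
p=(W[...,2]*1000)[188:242:3,334:454:4]
for r in np.nan_to_num(p,nan=-99).astype(int): print(' '.join(f'{x:3d}' for x in r))
```

```text
big [0.506 0.435 0.106] [185 170 141]
small [0.436 0.355 0.069] [177 159 134]
squat [0.847 0.279 0.007] [ 94 107  82]
pot [0.501 0.2   0.044] [149 144 137]
teal [0.528 0.086 0.105] [121 113 100]
lid [0.69  0.347 0.047] [141 132 118]
pink [0.578 0.435 0.037] [136  35  76]
(array([0.5084, 0.4382, 0.0229, 0.1071]), 392)
(array([0.4393, 0.3591, 0.0152, 0.0709]), 173)
0.055 881 [343. 424. 445.] [196. 210. 224.] ((0.6751317381858826, 0.09662715345621109), (0.06312811374664307, 0.2163330465555191), 5.93784236907959) [0.67841195 0.05042286 0.06096611]
0.064 451 [344. 359. 444.] [194.  209.  222.5] ((0.6756960153579712, 0.09770387411117554), (0.0684414654970169, 0.21073035895824432), 5.7562479972839355) [0.67324335 0.1099247  0.06666829]
0.015 1978 [342. 378. 445.] [190.54 220.   233.  ] ((0.6864587068557739, 0.08953867852687836), (0.11236187815666199, 0.2567252516746521), 8.22670841217041) [0.66742815 0.11318398 0.02293377]
  9  10   8   0   1   0   0   1   0   0   1   2   0   0   0   0   1   2   0  -1   2   0   0   7   9  10   7   8  12  14
  0   0  -1   0   5  -2   1   3   0   2   0   4   
[... 1289 characters left out ...]
  30  64  22  19  23  22  24  23  22  35  31  32  23  22  27  41  52  54  54  55  56  56  55   1   0
  1  -1  19  22  22  21  37  23  24  25  23  22  21  22  24  21  22  23  23  22  30  30  32  32  32  33  35  27   0  -1
  0   0  19  22  22  25  23  22  23  23  25  24  23  22  23  21  21  21  23  27  19  22  21  23  23  19  20  25   0   0
  1   2   1  10   0   1   1   2  17  18  20  21  18  20  17  22  20  22  22  22  21  18  22  22  22  24  24  22   0   2
  0 -99  -1   0   3   3   0  -2   3   4  -2   2  -1   2   0   0   0   1  -2   2   0   0   1   1   4   0  -1   0   0   1
  0   0  -1  -2   1  -2   0  -2   0   4   0   0   2  -2   0   3   1   3  -1  -2   1   1   2   2   3   0   2   1   1   2
```

View pics/c1.png

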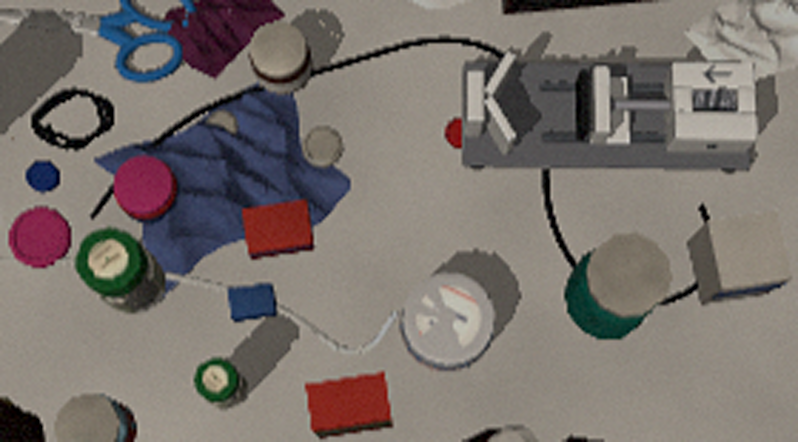

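The crop confirms the choice: big green cap at (110,262), with the smaller twin at (215,380). The holder's V opens to the right, towards the jaw, and the wheel is at (713,100). Next: holder fit and obstacle heights.

Run:
```python
from h import *
a=np.load('top.npz');s=np.load('scene.npz')
W=cloud('top',a['d']);W2=cloud('scene',s['d'])
m=np.zeros((480,640),np.uint8); m[180:245,330:460]=((W[...,2]>.014)&(W[...,2]<.08))[180:245,330:460]
m=cv2.morphologyEx(m,cv2.MORPH_OPEN,np.ones((5,5)))
n,l,st,_=cv2.connectedComponentsWithStats(m); k=1+st[1:,4].argmax(); print(st[k])
Q=W[l==k]; r=cv2.minAreaRect(Q[:,:2].astype(np.float32)); print('base',r)
c=np.array(r[0])
for sel,nm in(((Q[:,2]>.056)&(Q[:,1]<.06),'housing'),((Q[:,2]>.062)&(Q[:,1]>.13),'V')):
    print(nm,cv2.minAreaRect(Q[sel][:,:2].astype(np.float32)))
g=a['im'].astype(int).sum(2)
# dark wheel pixels
mm=(g<150)&(W[...,2]>.05)&(W[...,2]<.075); mm[:,:415]=0;mm[:,450:]=0;mm[:195]=0;mm[226:]=0
print('wheel',mm.sum(),np.nanmean(W[mm],0) if mm.any() else '')
P=np.vstack([W.reshape(-1,3),W2.reshape(-1,3)]);P=P[np.isfinite(P).all(1)]
print('rows x .16-.96 step 5cm; cols y from .80 to -.8 step 5cm, max z cm')
xe=np.arange(.1,1.0,.05);ye=np.arange(.8,-.8,-.05)
print('      '+' '.join(f'{int(round(y*100)):3d}' for y in ye))
for x in xe:
    print(f'{x:.2f}',' '.join(f'{int(100*np.percentile(z,98)):3d}' if len(z:=P[(P[:,0]>=x)&(P[:,0]<x+.05)&(P[:,1]<=y)&(P[:,1]>y-.05),2])>3 else '  .' for y in ye))
```

```text
[ 342  195  104   39 3801]
base ((0.675762414932251, 0.09602497518062592), (0.08518315851688385, 0.21864189207553864), 4.908023834228516)
housing ((0.6827747821807861, 0.02102060057222843), (0.06241792067885399, 0.061730969697237015), 5.65829610824585)
V ((0.664516270160675, 0.1862918883562088), (0.06365862488746643, 0.035700779408216476), 5.101569175720215)
wheel 23 [0.67888556 0.02168212 0.06043047]
rows x .16-.96 step 5cm; cols y from .80 to -.8 step 5cm, max z cm
       80  75  70  65  60  55  50  45  40  35  30  25  20  15  10   5   0  -5 -10 -15 -20 -25 -30 -35 -40 -45 -50 -55 -60 -65 -70 -75
0.10  10  10   0   0   0   0   .   .   .   .   . -94   0   0   0   0   0   0 -12 -84 -93 -94 -94 -93 -93 -93 -94 -93 -94 -94 -94 -94
0.15   0   0   9  13  13  13   0   0   0   0   .   .   0   0   0   0   0   0 -84 -84 -94 -93 -94 -94 -94 -93 -93 -93 -93 -94 -93 -94
0.20   0   0   0  13  13  13  12   5  22  23   6   6   9   0   .   .   .   . -94 -93 -93 -94 -93 -93 -93 -94 -93 -93 -93 -94 -94 -94
0.25   9   9  10  22  23  12  12  10  19  23  12  12  12  11  11   0   0   0   .   .   .   .   
[... 1199 characters left out ...]
 42   .  35  35   0   .   .   .   .
0.75   0   0   0   1   1   0   0   1   1   0   1   1   7   7   7   4   1   1   0   0   0  35  35  39  35   .   .   .   .   .   .   .
0.80   0   0   0   1   1   0   0   1   1   0   1   1   7   7   7   9   9   0   0   0   0   0  35  35  35   .   .   .   .   .   .   .
0.85   .   0   0   0   0   0   0   0   1   1   4   5   0   0   0   9   9   9   6   6   1   0   0   0   0   .   .   .   .   .   .   .
0.90   .   .   .   .   .   0   0   0   0   0   0   5   0   0   0   9   9   5   6   4   1   1   6   1   0   0   .   .   .   .   .   .
0.95   .   .   .   .   .   .   .   .   .   0   0   0   0   0   0   0   0   0   0   5   6   5   6   2   0   .   .   .   .   .   .   .
```

Jar at (0.508, 0.438), top at 0.107 and radius 23 mm, which matches. Holder centre is (0.6757, 0.0960), turned about 5.3°; its 85x219 base and the 75 mm to the housing also check out. That puts the seat at (0.670, 0.159) and the wheel top at (0.6827, 0.0213). The blender and pot stand up to 0.42 high on the way, so I'll go up first and then swing round.

Emit:
{"api": "move_arm", "payload": {"targets": [[8.7,0,0,-5.6,0,0,0],[8.7,0,0,-5.6,0,0,0],[8.7,0,0,-5.6,0,0,0],[8.7,0,0,-5.6,0,0,0],[8.7,0,0,-5.6,0,0,0],[8.7,0,0,0,0,0,0]]}}

```text
time: 0.85
ee_pos: [0.1887, -0.6491, 0.5079]
eef_rot: [0.99, 0.141, 0.001, 0.005]
wrist_force: [-0.5, 0.3, -0.9]
opening: 0.0869
grip_force: 0.0
```

Emit:
{"api": "move_arm", "payload": {"targets": [[8.7,6.2,-0.28,0,0,0,-5.27],[8.7,6.2,-0.28,0,0,0,-5.27],[8.7,6.2,-0.28,0,0,0,-5.27],[8.7,6.2,-0.28,0,0,0,-5.27],[8.7,6.2,-0.28,0,0,0,-5.27],[8.7,6.2,-0.28,0,0,0,-5.27],[8.7,6.2,-0.28,0,0,0,-5.27],[8.7,6.2,-0.28,0,0,0,-5.27]]}}

```text
time: 1.85
ee_pos: [0.576, -0.3527, 0.5004]
eef_rot: [0.872, 0.489, -0.001, -0.001]
wrist_force: [0.2, -0.8, 0.1]
opening: 0.0867
grip_force: 0.0
```

Emit:
{"api": "move_arm", "payload": {"targets": [[8.7,6.2,-0.28,0,0,0,-5.27],[8.7,6.2,-0.28,0,0,0,-5.27],[8.7,6.2,-0.28,0,0,0,-5.27],[8.7,6.2,-0.28,0,0,0,-5.27],[8.7,6.2,-0.28,0,0,0,-5.27],[8.7,6.2,-0.28,0,0,0,-5.27],[8.7,6.2,-0.28,0,0,0,-5.27],[8.7,0,0,0,0,0,0]]}}

```text
time: 2.85
ee_pos: [0.6712, 0.0688, 0.5009]
eef_rot: [0.669, 0.743, -0.0, -0.002]
wrist_force: [-0.3, -1.0, 0.4]
opening: 0.0872
grip_force: 0.0
```

Emit:
{"api": "move_arm", "payload": {"targets": [[8.7,5.49,-1.76,0,0,0,0],[8.7,5.49,-1.76,0,0,0,0],[8.7,5.49,-1.76,0,0,0,0],[8.7,5.49,-1.76,0,0,0,0],[8.7,5.49,-1.76,0,0,0,0],[8.7,5.49,-1.76,0,0,0,0],[8.7,5.49,-1.76,0,0,0,0],[8.7,0,0,0,0,0,-9.8]]}}

```text
time: 3.85
ee_pos: [0.5109, 0.4373, 0.5004]
eef_rot: [0.603, 0.798, -0.001, -0.001]
wrist_force: [-0.1, -1.6, 0.6]
opening: 0.0869
grip_force: 0.0
```

Emit:
{"api": "move_arm", "payload": {"targets": [[8.7,0,0,5,0,0,-9.8],[8.7,0,0,6,0,0,-9.8],[8.7,0,0,6,0,0,-9.8],[8.7,0,0,6,0,0,-9.8],[8.7,0,0,6,0,0,-9.8],[8.7,0,0,5,0,0,0],[8.7,0,0,0,0,0,0]]}}

```text
time: 4.72
ee_pos: [0.5137, 0.4289, 0.1571]
eef_rot: [0.225, 0.974, -0.005, -0.003]
wrist_force: [-0.1, -0.6, 0.8]
opening: 0.0871
grip_force: 0.0
```

```bash
cat >> h.py <<'E'
def rel(xyz,ang):
    s=telemetry.state();Rm=R.from_quat(s['eef_rot']);p=np.array(s['ee_pos'])
    T=R.from_matrix(np.array([[np.cos(a:=np.radians(ang)),np.sin(a),0],[np.sin(a),-np.cos(a),0],[0,0,-1]]).astype(float))
    print('t',s['time'],'pos',p.round(4),'shift cm',(Rm.inv().apply(np.array(xyz)-p)*100).round(2),'turn',np.degrees((Rm.inv()*T).as_rotvec()).round(1),'F',np.round(s['wrist_force'],1),'open',round(s['opening'],4))
E
python3 -c "
from h import *
rel([.508,.438,.059],155);print(telemetry.state()['qpos'].round(2))
im,d=imaging.read_camera('top');cv2.imwrite('pics/t2.png',cv2.resize(im[200:340,120:320],None,fx=3,fy=3)[:,:,::-1])
im,d=imaging.read_camera('scene');cv2.imwrite('pics/s2.png',im[:,:,::-1])
"
```

```text
t 4.725 pos [0.5137 0.4289 0.1571] shift cm [0.88 0.67 9.81] turn [-0.6 -0.2 -1. ] F [-0.1 -0.6  0.8] open 0.0871
[-0.26  0.64 -0.77  1.58  0.48  1.13 -0.02]
```

View pics/s2.png

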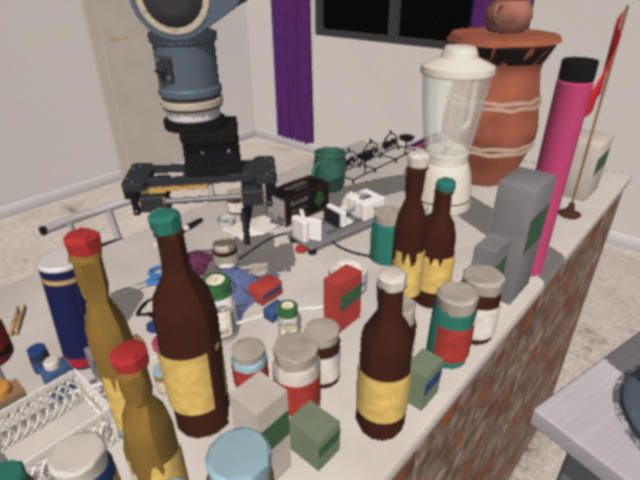

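The open gripper (about (200,185)) hangs above the green-capped jar at (217,285) with clear space round it. I'll centre it and go down.

Emit:
{"api": "move_arm", "payload": {"targets": [[8.7,0.88,0.67,0,-0.6,-0.2,-1],[8.7,0,0,0,0,0,0],[8.7,0,0,0,0,0,0]]}}

```text
time: 5.2
ee_pos: [0.51, 0.4433, 0.1638]
eef_rot: [0.216, 0.976, 0.005, 0.004]
wrist_force: [0.2, 0.3, -0.2]
opening: 0.0871
grip_force: 0.0
```

```bash
python3 -c "
from h import *
rel([.508,.438,.059],155)
im,d=imaging.read_camera('top');cv2.imwrite('pics/t2.png',cv2.resize(im[200:340,120:320],None,fx=3,fy=3)[:,:,::-1])
"
```

```text
t 5.2 pos [0.51   0.4433 0.1638] shift cm [ 1.000e-02 -6.900e-01  1.047e+01] turn [0.7 0.3 0.1] F [ 0.2  0.3 -0.2] open 0.0871
```

Emit:
{"api": "move_arm", "payload": {"targets": [[8.7,0,-0.69,0,0.7,0.3,0],[8.7,0,0,3,0,0,0],[8.7,0,0,3,0,0,0],[8.7,0,0,0,0,0,0],[8.7,0,0,0,0,0,0]]}}

```text
time: 5.88
ee_pos: [0.5074, 0.4368, 0.1035]
eef_rot: [0.216, 0.976, -0.0, -0.001]
wrist_force: [-0.4, 0.1, -0.2]
opening: 0.0868
grip_force: 0.0
```

```bash
python3 -c "
from h import *
rel([.508,.438,.059],155)"
```

```text
t 5.875 pos [0.5074 0.4368 0.1035] shift cm [-0.01  0.14  4.45] turn [-0.  -0.1  0. ] F [-0.4  0.1 -0.2] open 0.0868
```

Emit:
{"api": "move_arm", "payload": {"targets": [[8.7,0,0.1,2.4,0,0,0],[8.7,0,0,2,0,0,0],[8.7,0,0,0,0,0,0],[6,0,0,0,0,0,0],[3.5,0,0,0,0,0,0],[3.5,0,0,0,0,0,0],[3.5,0,0,0,0,0,0],[3.5,0,0,0,0,0,0]]}}

```text
time: 6.88
ee_pos: [0.5074, 0.4373, 0.0587]
eef_rot: [0.216, 0.976, -0.0, -0.001]
wrist_force: [0.3, 0.0, -1.7]
opening: 0.0453
grip_force: 30.2
```

Emit:
{"api": "move_arm", "payload": {"targets": [[3.5,0,0,0,0,0,0],[3.5,0,0,-2,0,0,0],[3.5,0,0,-4,0,0,0],[3.5,0,0,-4,0,0,0],[3.5,0,0,0,0,0,0],[3.5,0,0,0,0,0,0]]}}

```text
time: 7.62
ee_pos: [0.5073, 0.4368, 0.1585]
eef_rot: [0.216, 0.976, -0.001, -0.001]
wrist_force: [-0.2, -0.7, -2.1]
opening: 0.0452
grip_force: 30.0
```

```bash
python3 -c "
from h import *
rel([.6702,.1557,.16],155)
im,d=imaging.read_camera('scene');cv2.imwrite('pics/s3.png',cv2.resize(im[100:340,110:410],None,fx=2,fy=2)[:,:,::-1])"
```

```text
t 7.625 pos [0.5073 0.4368 0.1585] shift cm [-26.62 -18.61  -0.13] turn [-0.1 -0.1  0.1] F [-0.2 -0.7 -2.1] open 0.0452
```

View pics/s3.png

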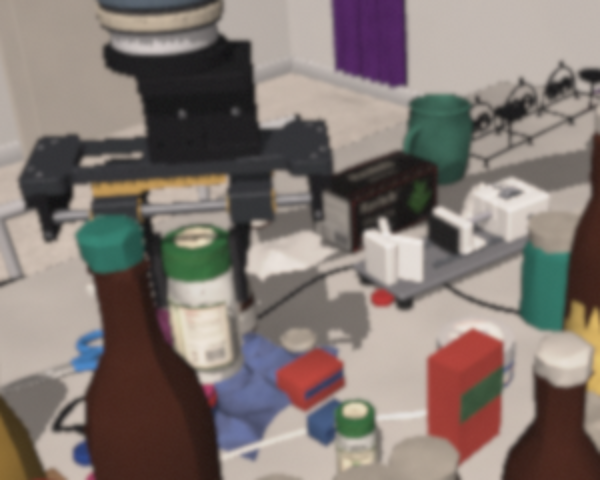

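The jar is in the fingers, upright and clear of the table. Carrying it over the base.

Emit:
{"api": "move_arm", "payload": {"targets": [[3.5,-2.2,-1.5,-0.5,0,0,0],[3.5,-4.44,-3.1,0,0,0,0],[3.5,-4.44,-3.1,0,0,0,0],[3.5,-4.44,-3.1,0,0,0,0],[3.5,-4.44,-3.1,0,0,0,0],[3.5,-4.44,-3.1,0,0,0,0],[3.5,-2.2,-1.6,0,0,0,0],[3.5,0,0,0,0,0,0]]}}

```text
time: 8.68
ee_pos: [0.6709, 0.1523, 0.1612]
eef_rot: [0.219, 0.976, -0.002, -0.002]
wrist_force: [0.8, 0.4, -2.3]
opening: 0.0452
grip_force: 30.0
```

Emit:
{"api": "move_arm", "payload": {"targets": [[3.5,0,0,0,0,0,0],[3.5,0,0,0,0,0,0],[3.5,0,0,0,0,0,0]]}}

```text
time: 9.05
ee_pos: [0.6696, 0.158, 0.1635]
eef_rot: [0.215, 0.977, -0.001, -0.001]
wrist_force: [0.6, -0.0, -1.4]
opening: 0.0452
grip_force: 30.0
```

Run:
```python
from h import *
rel([.6702,.1557,.082],155)
for n in('top',):
    im,d=imaging.read_camera(n);W=cloud(n,d)
    p,Rm,t=cam(n); 
    m=(abs(W[...,0]-.67)<.045)&(abs(W[...,1]-.156)<.05)
    g=m&(im[...,1].astype(int)-im[...,0]>15); print(g.sum(), np.nanpercentile(W[g],[5,50,95],axis=0).round(3) if g.any() else '')
im,d=imaging.read_camera('scene');W=cloud('scene',d)
g=(im[...,1].astype(int)-im[...,0]>20)&(abs(W[...,0]-.67)<.05)&(abs(W[...,1]-.156)<.05); print(g.sum(),np.nanpercentile(W[g],[5,50,95],axis=0).round(3) if g.any() else '')
cv2.imwrite('pics/s4.png',cv2.resize(im[80:280,230:430],None,fx=3,fy=3)[:,:,::-1])
```

```text
t 9.05 pos [0.6696 0.158  0.1635] shift cm [-0.17 -0.16  8.15] turn [-0.1 -0.1  0.2] F [ 0.6 -0.  -1.4] open 0.0452
129 [[0.648 0.142 0.192]
 [0.653 0.164 0.208]
 [0.671 0.178 0.518]]
272 [[0.645 0.147 0.191]
 [0.651 0.169 0.202]
 [0.668 0.181 0.21 ]]
```

View pics/s4.png

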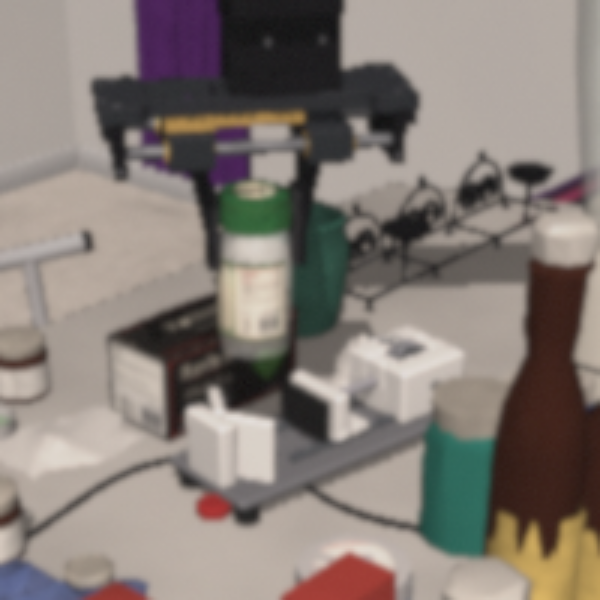

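The jar hangs upright above the base, between the V block (230,445) and the jaw (315,400). Lowering.

Emit:
{"api": "move_arm", "payload": {"targets": [[3.5,-0.17,-0.16,2,0,0,0],[3.5,0,0,3,0,0,0],[3.5,0,0,2,0,0,0],[3.5,0,0,0.5,0,0,0],[3.5,0,0,0,0,0,0],[3.5,0,0,0,0,0,0],[3.5,0,0,0,0,0,0]]}}

```text
time: 10.02
ee_pos: [0.6715, 0.1545, 0.0894]
eef_rot: [0.216, 0.976, -0.0, -0.0]
wrist_force: [-0.7, 0.3, -1.1]
opening: 0.0448
grip_force: 30.0
```

```bash
python3 -c "
from h import *
rel([.6702,.1557,.0807],155)"
```

```text
t 10.025 pos [0.6715 0.1545 0.0894] shift cm [0.16 0.05 0.87] turn [-0.  -0.   0.1] F [-0.7  0.3 -1.1] open 0.0448
```

Emit:
{"api": "move_arm", "payload": {"targets": [[3.5,0.1,0,0.4,0,0,0],[3.5,0,0,0.3,0,0,0],[3.5,0,0,0,0,0,0],[3.5,0,0,0,0,0,0]]}}

```text
time: 10.52
ee_pos: [0.67, 0.1546, 0.0813]
eef_rot: [0.216, 0.976, -0.001, -0.001]
wrist_force: [-0.0, -0.7, -1.3]
opening: 0.0448
grip_force: 30.0
```

Emit:
{"api": "move_arm", "payload": {"targets": [[3.5,0,0,0.1,0,0,0],[3.5,0,0,0,0,0,0],[3.5,0,0,0,0,0,0]]}}

```text
time: 10.9
ee_pos: [0.6701, 0.1547, 0.0806]
eef_rot: [0.216, 0.976, -0.001, -0.001]
wrist_force: [0.4, -0.1, -0.2]
opening: 0.045
grip_force: 30.0
```

Emit:
{"api": "move_arm", "payload": {"targets": [[3.5,0,0,0.05,0,0,0],[3.5,0,0,0,0,0,0],[5,0,0,0,0,0,0],[6,0,0,0,0,0,0],[8.7,0,0,0,0,0,0],[8.7,0,0,0,0,0,0],[8.7,0,0,0,0,0,0],[8.7,0,0,0,0,0,0]]}}

```text
time: 11.9
ee_pos: [0.67, 0.1546, 0.0798]
eef_rot: [0.216, 0.976, -0.001, -0.001]
wrist_force: [0.3, 0.8, -0.4]
opening: 0.0853
grip_force: 0.0
```

Emit:
{"api": "move_arm", "payload": {"targets": [[8.7,0,0,-2,0,0,0],[8.7,0,0,-4,0,0,0],[8.7,0,0,-4,0,0,0],[8.7,0,0,-3,0,0,9.9],[8.7,0,0,0,0,0,9.9],[8.7,0,0,0,0,0,9.9],[8.7,0,0,0,0,0,9.9],[8.7,0,0,0,0,0,9.9]]}}

```text
time: 12.9
ee_pos: [0.6704, 0.1553, 0.2117]
eef_rot: [0.607, 0.795, -0.0, -0.0]
wrist_force: [-0.3, -0.9, -0.1]
opening: 0.0869
grip_force: 0.0
```

Emit:
{"api": "move_arm", "payload": {"targets": [[0,0,0,0,0,0,10.2],[0,-5,0,0,0,0,0],[0,-5,0,0,0,0,0],[0,-4,0,0,0,0,0],[0,0,0,0,0,0,0],[0,0,0,0,0,0,0],[0,0,0,0,0,0,0],[0,0,0,0,0,0,0]]}}

```text
time: 13.9
ee_pos: [0.6832, 0.017, 0.2103]
eef_rot: [0.672, 0.74, -0.001, -0.001]
wrist_force: [0.9, 0.3, 0.3]
opening: 0.0148
grip_force: 0.0
```

Run:
```python
from h import *
rel([.6827,.0213,.075],95.3)
im,d=imaging.read_camera('scene');cv2.imwrite('pics/s5.png',cv2.resize(im[80:280,230:430],None,fx=3,fy=3)[:,:,::-1])
im,d=imaging.read_camera('top');W=cloud('top',d)
g=(W[...,2]>.12)&(W[...,2]<.14)&(abs(W[...,0]-.67)<.05)&(abs(W[...,1]-.156)<.05); print(g.sum(),np.median(W[g],0),cv2.minEnclosingCircle(W[g][:,:2].astype(np.float32)) if g.any() else '')
```

```text
t 13.9 pos [0.6832 0.017  0.2103] shift cm [ 0.43  0.02 13.53] turn [-0.1  0.   0.2] F [0.9 0.3 0.3] open 0.0148
411 [0.67014488 0.15598228 0.12854438] ((0.6708756685256958, 0.1552656590938568), 0.0232552383095026)
```

View pics/s5.png

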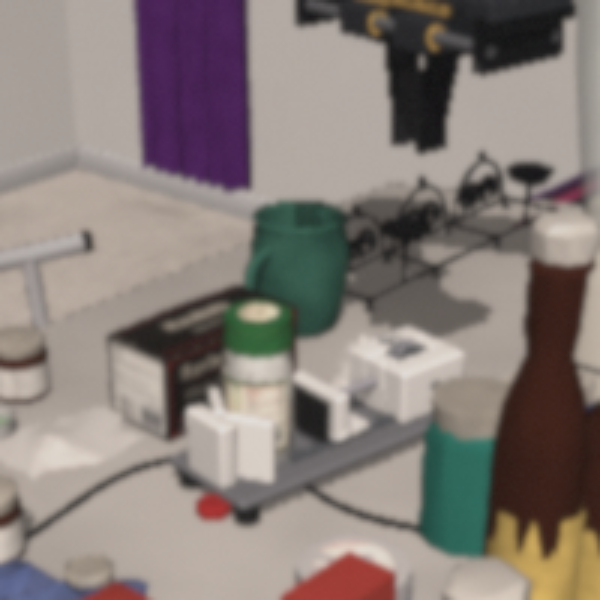

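The jar stands upright on the base at (0.671, 0.155) with its top at 0.128, about 4 mm short of home. The fingers are shutting, so next is the wheel.

Emit:
{"api": "move_arm", "payload": {"targets": [[0,-0.3,0,4,-0.1,0,0.2],[0,0,0,5,0,0,0],[0,0,0,3.5,0,0,0],[0,0,0,0,0,0,0],[0,0,0,0,0,0,0],[0,0,0,0,0,0,0]]}}

```text
time: 14.75
ee_pos: [0.685, 0.0127, 0.0873]
eef_rot: [0.675, 0.738, 0.001, 0.001]
wrist_force: [-0.1, 0.7, -0.6]
opening: 0.0004
grip_force: 0.0
```

```bash
python3 -c "
from h import *
rel([.6827,.0213,.067],95.3)"
```

```text
t 14.75 pos [0.685  0.0127 0.0873] shift cm [ 0.88 -0.16  2.03] turn [ 0.2  0.  -0.1] F [-0.1  0.7 -0.6] open 0.0004
```

Emit:
{"api": "move_arm", "payload": {"targets": [[0,0.1,-0.16,1.2,0,0,0],[0,0,0,0.5,0,0,0],[0,0,0,0,0,0,0],[0,0,0,0,0,0,0]]}}

```text
time: 15.25
ee_pos: [0.6818, 0.0131, 0.0678]
eef_rot: [0.675, 0.738, -0.001, 0.0]
wrist_force: [-0.2, 0.6, -0.5]
opening: 0.0005
grip_force: 0.0
```

Emit:
{"api": "move_arm", "payload": {"targets": [[0,0,0,0.2,0,0,0],[0,0,0,0,0,0,0],[0,0,0,0,0,0,0]]}}

```text
time: 15.62
ee_pos: [0.682, 0.0131, 0.0673]
eef_rot: [0.675, 0.738, -0.0, 0.0]
wrist_force: [-2.1, -1.4, 6.7]
opening: 0.0006
grip_force: 3.5
```

Emit:
{"api": "move_arm", "payload": {"targets": [[0,0,0,0.1,0,0,0],[0,0,0,0,0,0,0],[0,0,0,0,0,0,0]]}}

```text
time: 16.0
ee_pos: [0.6821, 0.0131, 0.0672]
eef_rot: [0.675, 0.738, -0.0, 0.001]
wrist_force: [-3.7, -1.3, 11.8]
opening: 0.0001
grip_force: 5.6
```

Emit:
{"api": "move_arm", "payload": {"targets": [[0,0.2,0,-0.06,0,0,0],[0,0.2,0,0,0,0,0],[0,0.2,0,0,0,0,0]]}}

```text
time: 16.38
ee_pos: [0.6817, 0.0166, 0.0672]
eef_rot: [0.675, 0.738, -0.002, 0.002]
wrist_force: [-4.5, -4.3, 9.5]
opening: 0.0
grip_force: 4.6
```

Emit:
{"api": "move_arm", "payload": {"targets": [[0,0.25,0,0,0,0,0],[0,0.25,0,0,0,0,0],[0,0.25,0,0,0,0,0]]}}

```text
time: 16.75
ee_pos: [0.681, 0.024, 0.0672]
eef_rot: [0.675, 0.738, -0.002, 0.002]
wrist_force: [-3.3, -4.0, 9.9]
opening: 0.0004
grip_force: 4.6
```

```bash
cat >> h.py <<'E'
C=np.array([.6757,.0960]);th=np.radians(5.3);EX=np.array([np.cos(th),np.sin(th)]);EY=np.array([-np.sin(th),np.cos(th)])
def jaw():
    im,d=imaging.read_camera('top');W=cloud('top',d);L=W[...,:2]-C
    lx,ly,z=L@EX,L@EY,W[...,2]
    m=(abs(lx)<.02)&(z>.052)&(z<.066)&(ly>-.03)&(ly<.045); g=im.astype(int).sum(2)
    j=ly[m]; print('jaw top pts',m.sum(),'y pct',np.percentile(j,[2,50,98]).round(4) if m.any() else '')
    m=(z>.118)&(z<.135)&(abs(lx)<.04)&(abs(ly-.062)<.04)
    if m.sum()>50:
        c,r=cv2.minEnclosingCircle(np.stack([lx[m],ly[m]],1).astype(np.float32)); print('jar local',np.round(c,4),round(r,4),np.median(z[m]).round(4))
E
python3 -c "
from h import *
rel([.6827,.0213,.067],95.3);jaw()
im=np.load('top.npz');import cell
W=cloud('top',im['d']);L=W[...,:2]-C;lx,ly,z=L@EX,L@EY,W[...,2];m=(abs(lx)<.02)&(z>.052)&(z<.066)&(ly>-.03)&(ly<.045);print('initial',m.sum(),np.percentile(ly[m],[2,50,98]))"
```

```text
t 16.75 pos [0.681  0.024  0.0672] shift cm [-0.28  0.15  0.02] turn [-0.   0.3 -0.2] F [-3.3 -4.   9.9] open 0.0004
jaw top pts 179 y pct [-0.0044  0.0156  0.0321]
jar local [0.002  0.0596] 0.0236 0.1286
initial 176 [0.0024362  0.01174171 0.02362853]
```

The wheel turns without slipping at about 9.5 N, and the jaw has moved about 4 mm. I'll continue in strokes.

Emit:
{"api": "move_arm", "payload": {"targets": [[0,0.3,0,0,0,0,0],[0,0.2,0,0,0,0,0],[0,0,0,-0.6,0,0,0],[0,-0.9,0,0,0,0,0],[0,-0.8,0,0,0,0,0],[0,0,0,0.3,0,0,0],[0,0,0,0,0,0,0],[0,0,0,0,0,0,0]]}}

```text
time: 17.8
ee_pos: [0.6815, 0.0151, 0.0684]
eef_rot: [0.674, 0.738, -0.0, -0.0]
wrist_force: [0.4, 0.3, 0.4]
opening: 0.0004
grip_force: 0.0
```

```bash
python3 -c "
from h import *
rel([.6827,.0213,.067],95.3);jaw()"
```

```text
t 17.8 pos [0.6815 0.0151 0.0684] shift cm [0.61 0.18 0.14] turn [-0.   0.  -0.1] F [0.4 0.3 0.4] open 0.0004
jaw top pts 174 y pct [-0.0217  0.0177  0.034 ]
jar local [0.0018 0.0596] 0.0233 0.1285
```

Emit:
{"api": "move_arm", "payload": {"targets": [[0,-0.15,0.15,0.15,0,0,0],[0,0,0,0.13,0,0,0],[0,0,0,0,0,0,0],[0,0.3,0,0,0,0,0],[0,0.3,0,0,0,0,0],[0,0.3,0,0,0,0,0],[0,0.3,0,0,0,0,0]]}}

```text
time: 18.73
ee_pos: [0.6824, 0.0226, 0.0673]
eef_rot: [0.675, 0.738, -0.002, 0.001]
wrist_force: [-3.8, -4.6, 8.1]
opening: 0.0004
grip_force: 4.2
```

Emit:
{"api": "move_arm", "payload": {"targets": [[0,0.3,0,0,0,0,0],[0,0,0,0,0,0,0]]}}

```text
time: 18.98
ee_pos: [0.682, 0.0262, 0.0672]
eef_rot: [0.675, 0.738, -0.002, 0.001]
wrist_force: [-3.4, -3.1, 8.5]
opening: -0.0
grip_force: 4.1
```

Emit:
{"api": "move_arm", "payload": {"targets": [[0,0,0,-0.6,0,0,0],[0,-0.8,0,0,0,0,0],[0,-0.8,0,0,0,0,0],[0,0,0,0.3,0,0,0],[0,0,0,0,0,0,0],[0,0,0,0,0,0,0]]}}

```text
time: 19.73
ee_pos: [0.6833, 0.0128, 0.0686]
eef_rot: [0.674, 0.738, -0.0, -0.0]
wrist_force: [0.4, 0.1, 0.2]
opening: 0.0004
grip_force: 0.0
```

```bash
python3 -c "
from h import *
rel([.6827,.0213,.067],95.3);jaw()"
```

```text
t 19.725 pos [0.6833 0.0128 0.0686] shift cm [0.86 0.02 0.16] turn [-0.   0.  -0.1] F [0.4 0.1 0.2] open 0.0004
jaw top pts 161 y pct [-0.0087  0.0223  0.0367]
jar local [0.0018 0.0599] 0.0234 0.1284
```

Emit:
{"api": "move_arm", "payload": {"targets": [[0,0,0,0.15,0,0,0],[0,0,0,0.15,0,0,0],[0,0,0,0,0,0,0],[0,0.35,0,0,0,0,0],[0,0.35,0,0,0,0,0],[0,0.35,0,0,0,0,0],[0,0.35,0,0,0,0,0],[0,0.3,0,0,0,0,0]]}}

```text
time: 20.78
ee_pos: [0.6825, 0.0249, 0.0672]
eef_rot: [0.675, 0.737, -0.003, 0.002]
wrist_force: [-2.2, -7.5, 9.2]
opening: 0.0003
grip_force: 4.0
```

Emit:
{"api": "move_arm", "payload": {"targets": [[0,0,0,0,0,0,0],[0,0,0,-0.6,0,0,0],[0,-0.8,0,0,0,0,0],[0,-0.9,0,0,0,0,0],[0,0,0,0.3,0,0,0],[0,0,0,0,0,0,0],[0,0,0,0,0,0,0]]}}

```text
time: 21.65
ee_pos: [0.6832, 0.0127, 0.0686]
eef_rot: [0.674, 0.738, -0.0, -0.0]
wrist_force: [0.0, -0.4, 0.3]
opening: 0.0002
grip_force: 0.0
```

Emit:
{"api": "move_arm", "payload": {"targets": [[0,0,0,0.15,0,0,0],[0,0,0,0.15,0,0,0],[0,0,0,0,0,0,0],[0,0.35,0,0,0,0,0],[0,0.35,0,0,0,0,0],[0,0.35,0,0,0,0,0],[0,0.35,0,0,0,0,0],[0,0.3,0,0,0,0,0]]}}

```text
time: 22.65
ee_pos: [0.6836, 0.0253, 0.0673]
eef_rot: [0.675, 0.737, -0.001, 0.003]
wrist_force: [0.2, -5.4, 5.7]
opening: 0.0001
grip_force: 2.9
```

Emit:
{"api": "move_arm", "payload": {"targets": [[0,0,0,0,0,0,0],[0,0,0,-0.6,0,0,0],[0,-0.8,0,0,0,0,0],[0,-0.9,0,0,0,0,0],[0,0,0,0.3,0,0,0],[0,0,0,0,0,0,0],[0,0,0,0,0,0,0]]}}

```text
time: 23.52
ee_pos: [0.6832, 0.0128, 0.0686]
eef_rot: [0.674, 0.738, -0.0, -0.0]
wrist_force: [-0.1, 0.3, -1.3]
opening: 0.0003
grip_force: 0.0
```

```bash
python3 -c "
from h import *
rel([.6827,.0213,.067],95.3);jaw()"
```

```text
t 23.525 pos [0.6832 0.0128 0.0686] shift cm [0.85 0.02 0.16] turn [-0.   0.  -0.1] F [-0.1  0.3 -1.3] open 0.0003
jaw top pts 148 y pct [-0.0071  0.0277  0.0391]
jar local [0.0011 0.0611] 0.0234 0.1284
```

The pad has reached the jar and it has begun to slide. Next stroke should seat it, so I'll go slower and read the force.

Emit:
{"api": "move_arm", "payload": {"targets": [[0,0,0,0.15,0,0,0],[0,0,0,0.17,0,0,0],[0,0,0,0,0,0,0],[0,0.25,0,0,0,0,0],[0,0.25,0,0,0,0,0],[0,0.25,0,0,0,0,0]]}}

```text
time: 24.32
ee_pos: [0.6834, 0.0146, 0.0673]
eef_rot: [0.676, 0.737, -0.003, 0.003]
wrist_force: [-3.0, -8.5, 8.7]
opening: 0.0006
grip_force: 4.6
```

Emit:
{"api": "move_arm", "payload": {"targets": [[0,0.2,0,0,0,0,0],[0,0.2,0,0,0,0,0]]}}

```text
time: 24.58
ee_pos: [0.6836, 0.0172, 0.0673]
eef_rot: [0.676, 0.737, -0.003, 0.004]
wrist_force: [-1.1, -8.2, 8.2]
opening: 0.0007
grip_force: 4.0
```

```bash
python3 -c "
from h import *
rel([.6827,.0213,.067],95.3);jaw();jaw()"
```

```text
t 24.575 pos [0.6836 0.0172 0.0673] shift cm [ 0.42 -0.05  0.03] turn [ 0.   0.6 -0.4] F [-1.1 -8.2  8.2] open 0.0007
jaw top pts 149 y pct [-0.011   0.0283  0.0392]
jar local [0.0014 0.0616] 0.0235 0.1284
jaw top pts 147 y pct [-0.0115  0.0283  0.0394]
jar local [0.0014 0.0616] 0.023 0.1284
```

The tangential force has levelled off at 8.2 N against 8.2 N normal, with the fingertip slipping, which is the expected end state. Lifting off to check.

Emit:
{"api": "move_arm", "payload": {"targets": [[0,0,0,-1,0,0,0],[0,0,0,-5,0,0,0],[0,0,0,-6,0,0,0],[0,0,0,-6,0,0,0],[0,0,0,-6,0,0,0],[0,0,0,0,0,0,0],[0,0,0,0,0,0,0]]}}

```text
time: 25.55
ee_pos: [0.6819, 0.0246, 0.3052]
eef_rot: [0.674, 0.739, -0.001, -0.0]
wrist_force: [0.5, 0.1, -0.7]
opening: 0.0005
grip_force: 0.0
```

Run:
```python
from h import *
jaw();jaw()
im,d=imaging.read_camera('top');im2,d2=imaging.read_camera('scene')
a=cv2.resize(im[185:240,335:455],(780,358),interpolation=cv2.INTER_CUBIC)
b=cv2.resize(im2[160:260,280:410],(312,240),interpolation=cv2.INTER_CUBIC)
o=np.zeros((598,780,3),np.uint8);o[:358]=a;o[358:,:312]=b
cv2.imwrite('pics/f6.png',o[:,:,::-1])
W=cloud('scene',d2);L=W[...,:2]-C;lx,ly,z=L@EX,L@EY,W[...,2]
a0=np.load('scene.npz');
for nm,D in(('init',a0['d']),('now',d2)):
    W=cloud('scene',D);L=W[...,:2]-C;lx,ly,z=L@EX,L@EY,W[...,2]
    m=(lx>-.022)&(lx<.022)&(z>.056)&(z<.068)&(ly>-.035)&(ly<.036);print(nm,m.sum(),np.percentile(ly[m],[5,50,95]).round(4))
W=cloud('top',d);L=W[...,:2]-C;lx,ly,z=L@EX,L@EY,W[...,2]
print([ (np.round(k,3),(z[(abs(lx)<.02)&(abs(ly-k)<.001)]*1000).round().tolist()[:8]) for k in np.arange(-.01,.04,.004)])
```

```text
jaw top pts 155 y pct [-0.0213  0.0268  0.0388]
jar local [0.0013 0.0618] 0.0234 0.1285
jaw top pts 158 y pct [-0.0041  0.0275  0.0391]
jar local [0.001  0.0611] 0.0234 0.1285
init 95 [0.0043 0.0132 0.0236]
now 43 [0.0221 0.028  0.0344]
[(np.float64(-0.01), [24.0, 21.0, 23.0, 51.0, 23.0, 23.0, 21.0, 22.0]), (np.float64(-0.006), [29.0, 24.0, 23.0, 25.0, 20.0, 50.0, 56.0, 25.0]), (np.float64(-0.002), [26.0, 25.0, 25.0, 50.0, 51.0, 18.0, 22.0, 24.0]), (np.float64(0.002), [34.0, 29.0, 29.0, 50.0, 50.0, 49.0]), (np.float64(0.006), [32.0, 37.0, 49.0, 49.0, 47.0, 36.0, 35.0, 33.0]), (np.float64(0.01), [35.0, 33.0, 32.0, 34.0, 34.0, 32.0, 50.0, 51.0]), (np.float64(0.014), [34.0, 32.0, 36.0, 35.0, 35.0, 34.0, 52.0, 52.0]), (np.float64(0.018), []), (np.float64(0.022), [63.0, 61.0, 64.0, 62.0, 60.0, 62.0, 64.0, 61.0]), (np.float64(0.026), [63.0, 63.0, 59.0, 60.0, 63.0, 62.0, 58.0, 61.0]), (np.float64(0.03), [64.0, 61.0, 63.0, 60.0, 62.0, 61.0, 62.0, 62.0]), (np.float64(0.034), [58.0, 60.0, 59.0, 57.0, 57.0, 61.0, 57.0, 60.0]), (np.float64(0.038), [88.0, 88.0, 76.0, 62.0, 58.0, 63.0, 57.0, 37.0])]
```

View pics/f6.png

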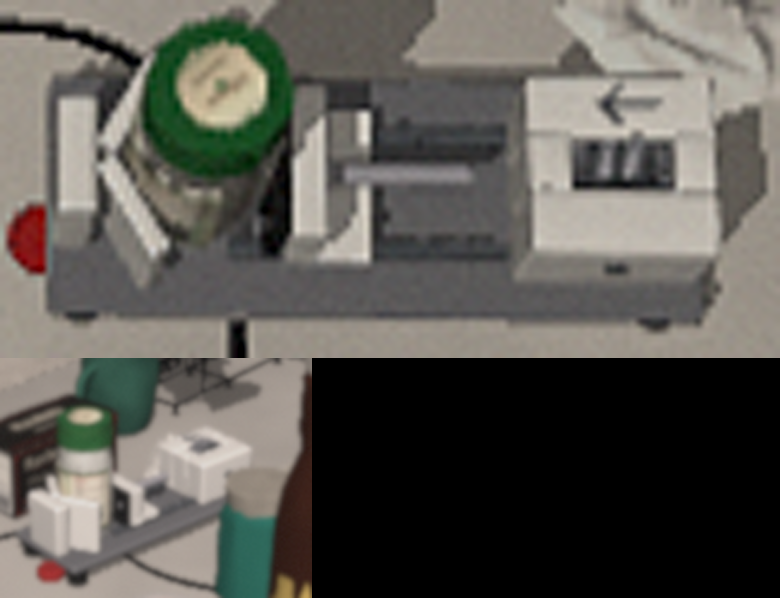

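Run:
```python
from h import *
def prof(n,D,im):
    W=cloud(n,D);L=W[...,:2]-C;lx,ly,z=L@EX,L@EY,W[...,2]
    m=(abs(lx)<.022)&(z>.055)&(z<.068)&(ly>-.02)&(ly<.05)
    return np.histogram(ly[m],np.arange(-.006,.05,.002))[0], np.sort(ly[m])
print((np.arange(-6,48,2)))
for n in('top','scene'):
    a=np.load(n+'.npz');h0,_=prof(n,a['d'],a['im']);
    H=0
    for k in range(5):
        im,d=imaging.read_camera(n);H=H+prof(n,d,im)[0]
    print(n);print(h0);print((H/5).round(1))
    # image-based: white upright rear edge along holder axis at z=.062
    p,Rm,t=cam(n)
    ys=np.arange(-.03,.05,.001)
    for nm,I in(('i',a['im']),('n',im)):
        row=[]
        for lx in(-.01,0,.006,.012):
            X=np.c_[C+lx*EX+ys[:,None]*EY,np.full(len(ys),.062)]
            q=cv2.projectPoints(X,np.array(p['rvec'],float),np.array(p['tvec'],float),np.array([[p['fx'],0,p['cx']],[0,p['fy'],p['cy']],[0,0,1]]),None)[0].reshape(-1,2).astype(np.float32)
            row.append(cv2.remap(I,q[:,0].copy(),q[:,1].copy(),1).mean(-1).ravel())
        print(nm,np.array(row).mean(0).astype(int).tolist())
```

```text
[-6 -4 -2  0  2  4  6  8 10 12 14 16 18 20 22 24 26 28 30 32 34 36 38 40
 42 44 46]
top
[ 0  0  0  0 19 20 18 21 18 19  0 10 16 19 16  0  0  0  0  0  0  0  0  0
  0  0  0]
[ 0.   0.   0.   0.   0.   0.   0.   0.   0.   0.2  0.   0.   6.4 14.8
 16.4 18.2 17.8 17.  20.   2.4 11.6  9.4  7.2  0.2  0.8  0.6  1.6]
i [66, 66, 65, 63, 63, 65, 66, 65, 65, 65, 65, 64, 63, 62, 60, 52, 45, 51, 63, 96, 134, 137, 113, 97, 98, 99, 99, 100, 97, 95, 89, 84, 117, 157, 168, 170, 170, 171, 172, 173, 175, 177, 165, 130, 96, 72, 51, 41, 30, 24, 18, 19, 21, 16, 8, 7, 9, 29, 61, 78, 77, 76, 74, 72, 71, 70, 70, 70, 70, 70, 72, 75, 74, 74, 74, 74, 71, 68, 67, 68]
n [71, 71, 70, 70, 69, 68, 68, 67, 67, 68, 69, 67, 65, 66, 68, 69, 69, 68, 67, 66, 65, 65, 67, 66, 65, 65, 65, 65, 67, 68, 68, 68, 61, 54, 51, 50, 89, 144, 160, 155, 139, 114, 100, 102, 104, 102, 101, 100, 99, 94, 92, 134, 180, 180, 170, 167, 165, 159, 151, 146, 144, 123, 70, 30, 30, 30, 33, 35, 36, 37, 42, 48, 47, 44, 44, 45, 50, 58, 65, 71]
scene
[ 0  0  0  2  2  7 10  8 13 16  9  3  1 12 16  5  1  0  0  0  0  0  0  0
  0  0  0]
[0.  0.  0.  0.  0.
[... 171 characters left out ...]
7, 167, 167, 167, 168, 168, 168, 168, 167, 167, 166, 166, 165, 165, 165, 164, 164, 165, 167, 169, 173, 176, 182, 187, 192, 196, 199, 201, 202, 203, 202, 198, 193, 184, 175, 163, 149, 135, 119, 103, 87, 73, 62, 52, 45, 39, 37, 36, 37, 38, 40, 43, 46, 50, 54, 58, 62, 65, 68, 70, 74, 76, 79, 82, 85]
n [170, 170, 171, 171, 171, 172, 172, 171, 171, 171, 170, 170, 169, 168, 168, 167, 167, 167, 167, 168, 168, 168, 168, 168, 167, 167, 166, 166, 165, 165, 164, 163, 163, 162, 161, 160, 160, 160, 159, 159, 158, 157, 156, 154, 153, 149, 146, 143, 142, 141, 141, 144, 146, 149, 153, 156, 159, 161, 162, 162, 162, 162, 161, 160, 159, 159, 159, 158, 157, 158, 159, 161, 164, 168, 171, 175, 179, 182, 185, 187]
```

Run:
```python
from h import *
a=np.load('top.npz');W=cloud('top',a['d']);L=W[...,:2]-C;lx,ly,z=L@EX,L@EY,W[...,2]
m=(z>.060)&(z<.074)&(ly>.04)&(ly<.115)&(abs(lx)<.045)
for lo in np.arange(-.036,.036,.004):
    s=m&(lx>=lo)&(lx<lo+.004)
    if s.sum()>2: print(round(lo*1000+2),s.sum(),(np.sort(ly[s])[[0,1,-2,-1]]*1000).round(1))
m2=(z>.018)&(z<.027)
print('V lx range',np.percentile(lx[m],[0.5,99.5]).round(4),'base ly',[np.percentile(ly[(z>.016)&(z<.075)&(abs(lx-k)<.004)&(abs(ly)<.125)],[0.5,99.5]).round(4).tolist() for k in(-.03,-.02,.0,.02)],'base lx',[np.percentile(lx[(z>.016)&(z<.03)&(abs(ly-k)<.004)&(abs(lx)<.05)],[0.5,99.5]).round(4).tolist() for k in(-.02,0.03,.05)])
```

```text
-34 5 [73.2 75.5 77.8 79.6]
-30 11 [73.5 73.6 81.5 81.6]
-26 8 [75.5 75.5 82.  83.5]
-22 13 [ 77.6  79.7 100.6 106.8]
-18 24 [ 77.5  79.5 106.9 108.7]
-14 23 [ 81.7  81.7 108.6 108.7]
-10 23 [ 83.7  86.  108.7 108.7]
-6 18 [ 86.   88.  106.9 108.7]
-2 16 [ 88.1  90.2 106.9 108.7]
2 22 [ 87.6  89.6 106.9 108.7]
6 20 [ 85.8  85.9 106.7 108.7]
10 18 [ 83.3  83.9 107.  108.7]
14 20 [ 81.5  81.6 104.9 106.9]
18 18 [ 79.5  79.6 104.8 106.9]
22 10 [ 77.   77.3  85.7 106.7]
26 7 [75.  75.2 79.6 81.6]
30 9 [72.9 73.  79.5 81.3]
V lx range [-0.0335  0.0319] base ly [[-0.1066, 0.1075], [-0.1052, 0.1089], [-0.1046, 0.109], [-0.1053, 0.109]] base lx [[-0.0416, 0.0404], [-0.0418, 0.0409], [-0.0417, 0.0398]]
```

The jar is about 1 mm off the V's axis, probably not fully settled. I'll give the wheel one more light stroke.

Emit:
{"api": "move_arm", "payload": {"targets": [[0,-0.9,0,5,0,0,0],[0,0,0,6,0,0,0],[0,0,0,6,0,0,0],[0,0,0,5,0,0,0],[0,0,0,0,0,0,0],[0,0,0,0,0,0,0],[0,0,0,0,0,0,0]]}}

```text
time: 27.12
ee_pos: [0.6852, 0.0152, 0.0888]
eef_rot: [0.675, 0.738, 0.002, 0.002]
wrist_force: [0.1, 0.6, 0.6]
opening: 0.0006
grip_force: 0.0
```

```bash
python3 -c "
from h import *
rel([.6827,.0213,.067],95.3)"
```

```text
t 27.125 pos [0.6852 0.0152 0.0888] shift cm [ 0.63 -0.2   2.18] turn [ 0.3  0.  -0.2] F [0.1 0.6 0.6] open 0.0006
```

Emit:
{"api": "move_arm", "payload": {"targets": [[0,-0.2,-0.1,1,0,0,0],[0,0,0,0.7,0,0,0],[0,0,0,0,0,0,0],[0,0,0,0,0,0,0]]}}

```text
time: 27.62
ee_pos: [0.6822, 0.0128, 0.0685]
eef_rot: [0.675, 0.738, -0.001, -0.0]
wrist_force: [-1.2, 0.1, -0.1]
opening: 0.0005
grip_force: 0.0
```

Emit:
{"api": "move_arm", "payload": {"targets": [[0,0,0,0.16,0,0,0],[0,0,0,0.16,0,0,0],[0,0,0,0,0,0,0],[0,0,0,0,0,0,0]]}}

```text
time: 28.12
ee_pos: [0.6826, 0.0128, 0.0672]
eef_rot: [0.675, 0.738, -0.0, 0.001]
wrist_force: [-2.8, -0.3, 8.7]
opening: 0.0004
grip_force: 4.4
```

Emit:
{"api": "move_arm", "payload": {"targets": [[0,0.2,0,0,0,0,0],[0,0.2,0,0,0,0,0],[0,0.2,0,0,0,0,0]]}}

```text
time: 28.5
ee_pos: [0.6825, 0.0139, 0.0673]
eef_rot: [0.675, 0.737, -0.003, 0.003]
wrist_force: [-2.7, -7.5, 10.0]
opening: 0.0006
grip_force: 5.0
```

Emit:
{"api": "move_arm", "payload": {"targets": [[0,0.2,0,0,0,0,0],[0,0.2,0,0,0,0,0],[0,0.2,0,0,0,0,0]]}}

```text
time: 28.88
ee_pos: [0.6825, 0.0175, 0.0673]
eef_rot: [0.676, 0.737, -0.003, 0.004]
wrist_force: [-2.4, -9.5, 8.7]
opening: 0.0004
grip_force: 4.4
```

```bash
python3 -c "
from h import *
rel([.6827,.0213,.067],95.3);[jaw() for _ in range(3)]"
```

```text
t 28.875 pos [0.6825 0.0175 0.0673] shift cm [0.38 0.05 0.02] turn [ 0.   0.6 -0.4] F [-2.4 -9.5  8.7] open 0.0004
jaw top pts 156 y pct [-0.0193  0.0283  0.039 ]
jar local [0.0007 0.0611] 0.0236 0.1285
jaw top pts 147 y pct [-0.0189  0.0284  0.0393]
jar local [0.001  0.0617] 0.0233 0.1285
jaw top pts 154 y pct [-0.0172  0.0284  0.0393]
jar local [0.0008 0.0616] 0.023 0.1284
```

Emit:
{"api": "move_arm", "payload": {"targets": [[0,0,0,-1,0,0,0],[0,0,0,-5,0,0,0],[0,0,0,-6,0,0,0],[0,0,0,-6,0,0,0],[0,0,0,-6,0,0,0],[0,0,0,0,0,0,0],[0,0,0,0,0,0,0],[0,0,0,0,0,0,0]]}}

```text
time: 30.02
ee_pos: [0.6805, 0.0248, 0.3032]
eef_rot: [0.674, 0.738, -0.002, -0.001]
wrist_force: [1.0, -0.4, -0.6]
opening: 0.0004
grip_force: 0.0
```

Run:
```python
from h import *
from scipy.optimize import least_squares as ls
jaw()
P=[];T=[]
for k in range(4):
    for n in('scene','top'):
        im,d=imaging.read_camera(n);W=cloud(n,d);L=W[...,:2]-C;Q=np.stack([L@EX,L@EY,W[...,2]],-1)
        (P if n=='scene' else T).append(Q[(np.hypot(Q[...,0],Q[...,1]-.062)<.03)&(Q[...,2]>.03)&(Q[...,2]<.14)])
P=np.vstack(P);T=np.vstack(T)
for S,nm in((P,'scene'),(T,'top')):
  for lo,hi in((.075,.1),(.1,.115),(.115,.124)):
    q=S[(S[:,2]>lo)&(S[:,2]<hi)]
    if len(q)<30: print(nm,lo,len(q));continue
    f=ls(lambda c:np.hypot(q[:,0]-c[0],q[:,1]-c[1])-c[2],[0,.062,.023],loss='soft_l1',f_scale=.001).x;print(nm,lo,len(q),f.round(4))
q=T[(T[:,2]>.124)&(np.hypot(T[:,0],T[:,1]-.0615)<.018)];A=np.c_[q[:,:2]-q[:,:2].mean(0),np.ones(len(q))];print('cap slope deg',np.degrees(np.linalg.lstsq(A,q[:,2],rcond=None)[0][:2]).round(2),len(q))
o=cv2.resize(im[185:240,335:455],(780,358),interpolation=cv2.INTER_CUBIC);cv2.imwrite('pics/f7.png',o[:,:,::-1])
```

```text
jaw top pts 150 y pct [-0.0195  0.0279  0.039 ]
jar local [0.0009 0.0609] 0.0236 0.1285
scene 0.075 1130 [-0.0016  0.0627  0.0227]
scene 0.1 607 [-0.0008  0.0619  0.0226]
scene 0.115 392 [-0.001   0.0622  0.0225]
top 0.075 421 [0.002  0.0616 0.0233]
top 0.1 183 [0.0026 0.0612 0.0233]
top 0.115 145 [0.0017 0.0616 0.0224]
cap slope deg [ 1.   -0.23] 990
```

View pics/f7.png

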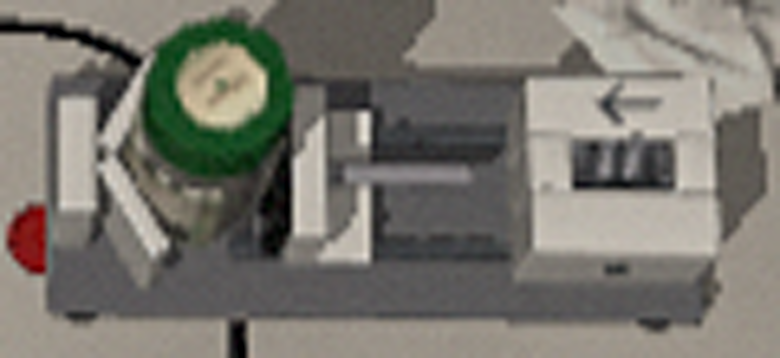

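The jar sits in the V with the pad against it. Its axis reads the same at each height, so it is upright, and it is within about 1 mm of home. The arm is clear at 0.30 m, so I'm handing in.

```bash
python3 -c "
from cell import job
print(job.finish_job())"
```

```text
the job is handed in; nothing more can be done
None
```

I stood the spice jar upright on the holder's base, let go of it, and closed the jaw using only the thumbwheel until the fingertip slipped; the job is handed in at about 30 s, with the jar within about 1 mm of home in the V.

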